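# Cap a bottle for the steriliser and leave the cap a quarter turn loose

### The job

Get the empty amber bottle ready for the steriliser: first slide its carriage along the rods until it comes fully home against the end stop with the two red pads. Then screw the blue cap down (clockwise from above) until it bottoms out, and back it off a quarter turn so that the bottle can vent. Finish while still gripping the cap in that position, with the carriage still home, and do not disturb the things standing round the fixture.

Things in the scene. Friction and masses are not known exactly. Their poses are not given: they have to be found in the camera images.
- station: Fixed capping fixture: aluminium base plate 90 x 295 mm with two steel rods, on the bench. Origin on the plate's underside, on its long centre line. Its y axis runs along the rods: the carriage slides towards +y, to the grey end stop (its inner face at y = 136 mm, top at z = 81 mm, two red pads in a V). z is up. Position and yaw vary.
- slide_knob (a point): Middle of the grip of the upright black knob on the carriage: cylinder 21 mm across, 40 mm tall (20 mm above and below this point), standing 75 mm behind the bottle's axis (towards the station's -y). It moves with the carriage and stands 90 mm above the bench.
- carriage (a joint): Travel of the carriage along the station's +y axis, m: 0 = rear end, 0.12 = fully home against the end stop (a hard limit). It slides with a light drag of about 2 N and stays where it is left.
- cap_center (a point): Centre (axis, half-way up) of the blue ribbed screw cap, 41 mm across, 28 mm high, already started on the amber bottle (60 mm across) clamped upright on the carriage. 138 mm above the bench when bottomed. Below the cap is 8 mm of neck (33 to 37 mm across), then the shoulder, which is 54 mm across 20 mm below the cap. The white line on the cap points along this frame's -x.
- cap (a joint): Turn of the cap, rad: 0 = bottomed out (hard stop), positive = unscrewed, anticlockwise from above; begins between about 2 and 3.5. It sinks 4 mm a turn, turns with a light drag of 0.06 N m, stays where left, cannot come off. At 0 its white line points at the white mark on the bottle's shoulder (station's -x side); a quarter turn back it points to the station's -y, towards the knob.
- oil_bottle: Bystander: small amber bottle with black cap, 31 mm across, 62 mm high, standing behind the station (its +x side). Origin at its underside. Loose.
- petri_dish: Bystander: petri dish, 61 mm across, 15 mm high, lying behind the station (its +x side). Origin at its underside. Loose.
- marker: Bystander: white and green marker pen, 16 x 118 mm, lying beyond the rear end of the station (its -y side). Origin at its underside. Loose.

How it is judged:
On the way, in this order (a step that is already met when the one before it is completed fails the run):
1. the carriage is home against the end stop (value of joint carriage above 0.115 m), for 0.2 s.
2. the cap is bottomed out, with the carriage home (value of joint cap below 0.08 rad and value of joint carriage above 0.115 m), for 0.2 s.
At the end, for the whole second after the job is handed in: The cap stands a quarter turn (1.57 rad, within 0.26 rad) back from bottomed and is at rest, the fingers grip it with more than 2 N, and the carriage is within 5 mm of the end stop (value of joint cap between 1.31 and 1.83 rad and velocity of joint cap between -0.1 and 0.1 rad/s and value of joint carriage above 0.115 m and contact force between the fingers and cap above 2 N); the arm keeps its last pose, push and grip.
It fails at once if a bystander is moved by more than 30 mm (distance of any of oil_bottle, petri_dish, marker from where it was at the start of the episode above 0.03 m).
It fails at once if the oil bottle is tipped over (angle between oil_bottle's own z axis and vertical above 0.5 rad).
It also fails if it takes over 69 s, if anything falls off the work surface, if the arm or the gripper's body presses on something with over 40 N, if the wrist force passes 120 N, or if a joint passes its speed limit or range.

### The arm

A 6-joint arm with a two-finger parallel gripper is mounted at the origin on a cart in front of the work surface, level with it; the furniture and walls round the work are solid. World frame = base frame: x ahead of the robot, y to its left, z up, the work surface at z = 0. Lengths are in m, angles in rad, forces in N, time in s.
With the tool pointing down it reaches from about 0.375 to 0.9 m from the base axis. Payload 3.1 kg.
Tool frame: the origin (TCP) lies at the very end of the fingers, on their centre line; the grasp point (between the pads) lies 19 mm behind it; z points along the fingers, y is the direction in which the jaws open and shut (so a half turn about z gives the same grasp; the last joint's range is limited). The gripper opens to 85 mm and grips with 20 to 120 N. Pads are 22 mm wide; open, the fingers measure 114 mm over their backs; the gripper's body (76 mm by 85 mm) begins 54 mm behind the grasp point. The pads swing forward as they close: fully open they stand 13 mm farther back than shut.
Start: joints at [0.943, 0.527, 1.433, -0, 1.181, -0.178], TCP at [0.272, 0.563, 0.208] pointing down, gripper open.
Joint ranges: [-3.08, 3.08], [-0.75, 2.2], [0.22, 2.44], [-1.43, 4.57], [0, 2.65], [-2.85, 2.85]. Speed limits (rad/s): [2.79, 2.79, 3.14, 3.14, 3.14, 3.14].

### API

Orientations are given as a unit quaternion [x, y, z, w].
In Python, from station import * gives the robot as it stands.
- The arm moves only by the tool jog_arm, never from a script. Its argument "motion" is a list of rows, each a list of 5 numbers: the shift along the world's x, y, z in cm, then the turn about the world's z in degrees, then the closure in counts, from 0 (fully open) to 255 (shut). In form: [[tx, ty, tz, yaw, jaw], ...]. A call has 1 to 10 rows; each row shifts and turns the pose as measured when the row begins; what a row does not reach is not made up. A row lasts 1/12 s, in which the tool goes at most 41.7 mm and 7.16 degrees, less where a joint would pass 70% of its speed; a pose out of reach is approached as far as the arm can. A call with a gripper value outside its range is refused whole. The fingers move at their own pace and stop on an object; "squeeze" is the grip in N (left out, the last holds). Time passes only in rows, so rows that do not move let the fingers close. It gives the time, the measured TCP pose, the force and the opening at its end, in the units of the state.
- sense(): the state, without advancing time (a new reading comes with each control period).
- snapshot(name): name is "scene" or "top" or "wrist"; returns a dict with "img" (480x640x3 uint8, red, green, blue), "depth" (480x640 float32, m along the optical axis (not along the pixel's ray), 0 where there is no reading), "intrinsics" (3x3 intrinsics, pixels), "eye" and "attitude" of the camera in the world. Camera axes: x right, y down, z forward; pixel columns grow to the right and rows downward; lengths in m; the calibration is good to about 2 mm. A picture is of the moment at which its call begins.
- sign_off(): hands the job in, once; it reports no verdict.
The state is a dict: "t": time; "q": joint angles; "qd": joint speeds; "tau": joint torques, N m; "tcp_pos": TCP position; "tool_rot": TCP orientation; "force": force on the tool from outside, world axes, zero at the start; "ft_torque": the same for the moment, N m; "finger_gap": opening from 0.0 (shut) to 1.0 (fully open).
Only numpy, scipy, OpenCV 4.12 (cv2) and the standard library are available. Lean on these libraries where they do the work, as an engineer would, in place of code of your own. Each camera call takes 0.05 s, during which the arm holds its last target.

## Working session

There is one attempt and no reset: what is moved stays moved. The work goes in short steps, Python scripts to look and compute and a tool call to move; the robot and the scene stay as the last step left them, time stands still between calls to the robot, and variables do not carry over. Pictures are saved under pics/ and viewed, and the job is handed in when it is done.

Besides the shell and the picture viewer there is one more tool, called after "Request:" by a JSON object that holds its "op" and its "data". jog_arm: Moves the arm, as the interface text tells. Its arguments: {"type":"object","properties":{"motion":{"type":"array","items":{"type":"array","items":{"type":"number"}}},"squeeze":{"type":"number"}},"required":["motion"]}

```bash
mkdir -p pics; ls; python3 - <<'E'
from station import *
import cv2,numpy as np
s=sense(); print(s)
for n in ["scene","top"]:
    d=snapshot(n); cv2.imwrite(f"pics/{n}0.png",d["img"][:,:,::-1]); np.savez(f"{n}0.npz",**d)
    print(n,d["intrinsics"],d["eye"],d["attitude"])
E
```

```text
pics
{'t': 0.0, 'q': array([ 9.42467674e-01,  5.28475354e-01,  1.43392072e+00,  2.22516592e-05,
        1.18137939e+00, -1.78490222e-01]), 'qd': array([ 0.00021963,  0.00108449, -0.00078016,  0.00017817, -0.00027936,
       -0.00062646]), 'tau': array([ 1.22808055e-03, -4.42344689e+01, -1.78028262e+01, -1.75279033e-04,
        8.23911570e-03,  1.29294762e-05]), 'tcp_pos': array([0.27126437, 0.5622085 , 0.20662217]), 'tool_rot': array([ 2.23031609e-01,  9.74810602e-01, -9.99757483e-04, -4.37900579e-04]), 'force': array([1.37396718, 0.32980502, 0.55989293]), 'ft_torque': array([ 0.00798874, -0.0131823 ,  0.01187338]), 'finger_gap': 1.0028792185651794}
scene [[502.21201387   0.         315.95848163]
 [  0.         502.21201387 236.39844974]
 [  0.           0.           1.        ]] [-0.02476419  0.50878883  0.44108871] [-0.34724511  0.76537678 -0.4986944   0.21195074]
top [[596.5860454    0.         322.02082282]
 [  0.         596.5860454  244.41430646]
 [  0.           0.           1.        ]] [ 0.4213579  -0.03143995  1.01478266] [ 0.71440727 -0.69630833  0.0412569  -0.0554511 ]
```

View pics/scene0.png

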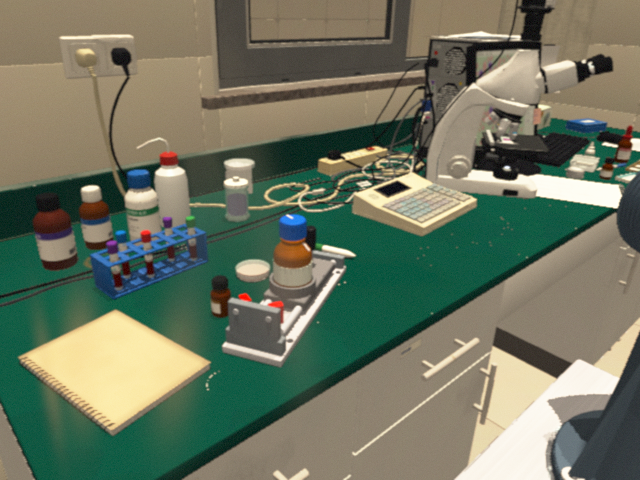

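View pics/top0.png

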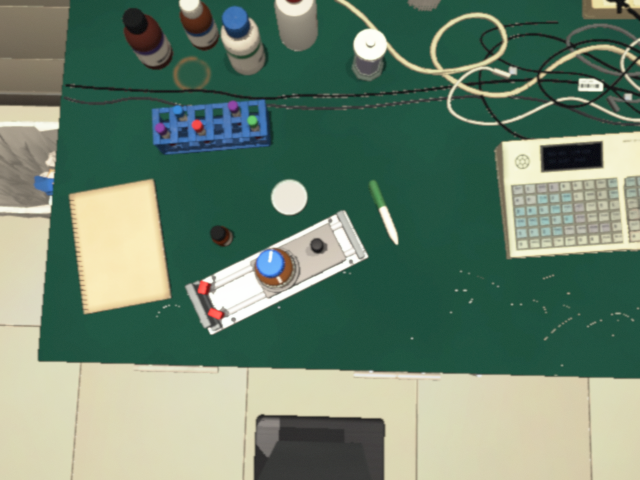

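The scene view shows the station with its end stop towards world +y. In the top view the cap is at about (270,262), the knob at (317,245), the red pads at (204,288) and (215,314), the dish at (289,197), the oil bottle at (221,236), and the marker at (384,212).

```bash
cat > h.py <<'E'
import numpy as np,cv2
from scipy.spatial.transform import Rotation as R
def cast(d,u,v,z):
    K=d["intrinsics"];r=R.from_quat(d["attitude"]).apply(np.linalg.inv(K)@[u,v,1.]);e=d["eye"]
    return e+r*(z-e[2])/r[2]
def proj(d,P):
    p=R.from_quat(d["attitude"]).inv().apply(np.array(P)-d["eye"]);q=d["intrinsics"]@p;return q[:2]/q[2]
def pts(d):
    v,u=np.mgrid[0:480,0:640];K=d["intrinsics"];z=d["depth"]
    c=np.stack([(u-K[0,2])/K[0,0]*z,(v-K[1,2])/K[1,1]*z,z],-1)
    return R.from_quat(d["attitude"]).apply(c.reshape(-1,3)).reshape(480,640,3)+d["eye"]
E
python3 - <<'E'
from h import *
d=dict(np.load("top0.npz"));im=d["img"];P=pts(d)
hsv=cv2.cvtColor(im,cv2.COLOR_RGB2HSV)
g=np.zeros((480,640),bool);g[215:335,180:370]=1
def blob(m,z,name):
    v,u=np.nonzero(m&g);h=P[v,u];print(name,len(u),u.mean(),v.mean(),cast(d,u.mean(),v.mean(),z),"depth med",np.median(h[d["depth"][v,u]>0],0))
H,S,V=[hsv[...,i].astype(int) for i in range(3)]
print(hsv[262,266],hsv[244,318])
blue=(H>95)&(H<120)&(S>150)&(V>80)
top=blue&(P[...,2]>.145)
blob(blue,.14,"blue");blob(top,.154,"captop")
c,r=cv2.minEnclosingCircle(np.argwhere(top&g)[:,::-1].astype(np.float32));print(c,r,cast(d,*c,.154))
k=(V<60)&(P[...,2]>.1)&(P[...,2]<.118);k[:, :300]=0
blob(k,.110,"knob")
red=((H<8)|(H>172))&(S>170)&(V>120);red[:,230:]=0
blob(red,.07,"red")
pl=g&(P[...,2]>.003)&(P[...,2]<.013)
w=P[pl];print(len(w)); print(cv2.minAreaRect(w[:,:2].astype(np.float32)*1000))
hh=g&(P[...,2]>.075)&(P[...,2]<.085);hh[:,240:]=0; w=P[hh]; print("stop",len(w),cv2.minAreaRect(w[:,:2].astype(np.float32)*1000))
print("plate z",np.median(P[pl][:,2]), "bench",np.median(P[340:350,250:400,2]))
big=cv2.resize(im[200:340,170:390],None,fx=3.6,fy=3.6,interpolation=cv2.INTER_CUBIC);cv2.imwrite("pics/crop0.png",big[:,:,::-1])
for n,(u,v) in dict(dish=(289,197),oil=(221,234),mk1=(376,182),mk2=(396,243)).items(): print(n,P[v,u])
E
```

```text
[106 145 250] [10 18 83]
blue 189 270.85185185185185 264.015873015873 [0.51058665 0.06252654 0.14      ] depth med [0.5089674  0.05870531 0.15135825]
captop 187 270.8449197860963 263.89304812834223 [0.50933754 0.06103972 0.154     ] depth med [0.5090509  0.05870531 0.15138709]
(270.0428466796875, 263.0428466796875) 13.393214225769043 [0.51054888 0.06225466 0.154     ]
knob 30 318.06666666666666 248.33333333333334 [ 0.53955267 -0.00566259  0.11      ] depth med [ 0.5388911  -0.00629784  0.10648866]
red 111 208.48648648648648 299.72072072072075 [0.45844725 0.16679074 0.07      ] depth med [0.46856879 0.16944095 0.07434866]
3191
((508.603759765625, 70.81096649169922), (202.41314697265625, 315.79522705078125), 1.1689432859420776)
stop 460 ((454.14215087890625, 171.73912048339844), (73.79170227050781, 33.62633514404297), 27.694339752197266)
plate z 0.010045635203232095 bench -0.0015658662945449153
dish [0.63976889 0.04943472 0.01317684]
oil [0.56595211 0.15445939 0.05831368]
mk1 [ 0.66999816 -0.09932561  0.01102968]
mk2 [ 0.56521675 -0.13498961  0.00837357]
```

```bash
python3 - <<'E'
from station import *
from h import *
d=snapshot("wrist");cv2.imwrite("pics/w0.png",d["img"][:,:,::-1]);print(d["eye"])
E
```

```text
[0.2119086  0.59245558 0.37309599]
```

View pics/crop0.png

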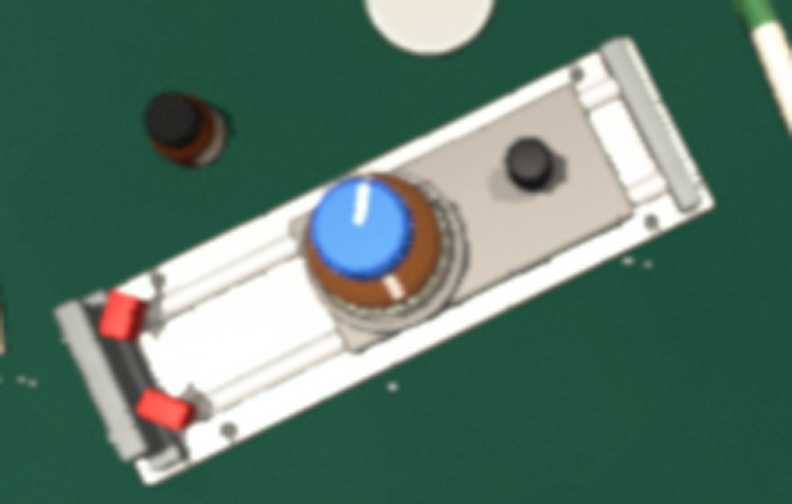

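View pics/w0.png

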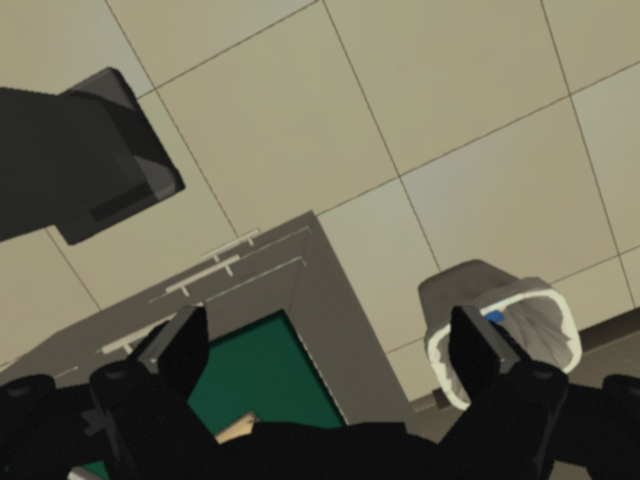

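The crop shows the white cap line pointing roughly to station +x, with the shoulder mark on the -x side. I'll get the yaw, the knob position and the cap angle next.

```bash
python3 - <<'E'
from h import *
d=dict(np.load("top0.npz"));im=d["img"]
f=lambda u,v,z:cast(d,170+(u+.5)/3.6-.5,200+(v+.5)/3.6-.5,z)
cap=f(360,228,.154);kn=f(530,163,.110);print("cap",cap,"knob",kn,"dist",np.linalg.norm((cap-kn)[:2]))
v=(cap-kn)[:2];print("yaw dir +y from knob->cap",np.degrees(np.arctan2(v[1],v[0])))
# plate edges
for a,b in [((712,207),(152,485)),((55,312),(600,50)),]:
    A=f(*a,.005);B=f(*b,.005);w=(A-B)[:2] if A[1]>B[1] else (B-A)[:2];print(A,B,np.degrees(np.arctan2(w[1],w[0])),np.linalg.norm(w))
a=f(354,222,.154);b=f(364,183,.154);w=(b-a)[:2];print("line ang",np.degrees(np.arctan2(w[1],w[0])))
# red pads and stop top
print("stop top ends",f(65,310,.081),f(135,460,.081))
# from scene: cap top
e=dict(np.load("scene0.npz"));hsv=cv2.cvtColor(e["img"],cv2.COLOR_RGB2HSV)
print("proj cap top center in scene",proj(e,cap),"knob top",proj(e,kn))
big=cv2.resize(e["img"][200:360,210:360],None,fx=3.6,fy=3.6,interpolation=cv2.INTER_CUBIC);cv2.imwrite("pics/crops.png",big[:,:,::-1])
E
```

```text
cap [0.51063726 0.06284642 0.154     ] knob [ 0.54478211 -0.00366977  0.11      ] dist 0.07476813933011964
yaw dir +y from knob->cap 117.1728520269047
[ 0.54022254 -0.08706134  0.005     ] [0.40321288 0.17166726 0.005     ] 117.90344420420504 0.2927663535102448
[0.48265278 0.22182678 0.005     ] [ 0.61440969 -0.03237025  0.005     ] 117.39887896518702 0.2863145402849937
line ang -12.125535220292672
stop top ends [0.47902415 0.19843218 0.081     ] [0.4150526  0.16430949 0.081     ]
proj cap top center in scene [293.82776015 218.65473734] knob top [311.41781782 227.46692704]
```

View pics/crops.png

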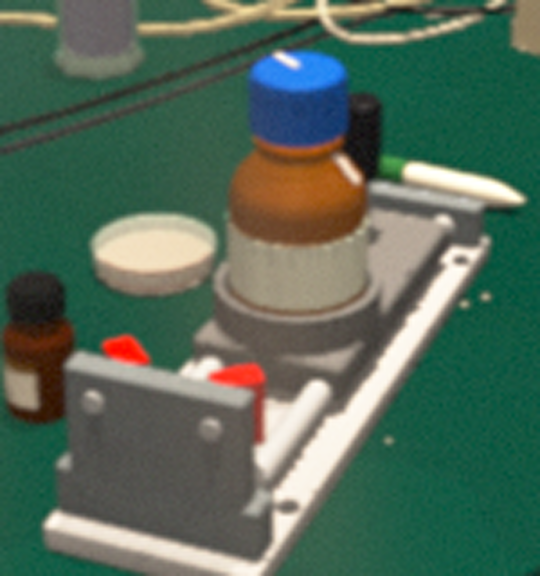

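Station +y is at about 117.5°, and the cap is at about 140° (2.45 rad). I'll move over behind the knob with the fingers shut.

Request:
{"op": "jog_arm", "data": {"motion": [[1.5,-3,0.1,-6,255],[1.5,-3,0.1,-6,255],[1.5,-3,0.1,-6,255],[1.5,-3,0.1,-6,255],[1.5,-3,0,-6,255],[1.5,-3,0,-6,255],[1.5,-3,0,0,255],[1.5,-3,0,0,255],[1.5,-3,0,0,255],[1.5,-3,0,0,255]], "squeeze": 30}}

```text
t: 0.98
tcp_pos: [0.4203, 0.2551, 0.2082]
tool_rot: [0.521, 0.853, -0.0, -0.001]
force: [0.7, -0.1, 0.1]
finger_gap: 0.001
```

Request:
{"op": "jog_arm", "data": {"motion": [[1.4,-2.9,0,0,255],[1.4,-2.9,0,0,255],[1.4,-2.9,0,0,255],[1.4,-2.9,0,0,255],[1.4,-2.9,0,0,255],[1.4,-2.9,0,0,255],[1.4,-2.9,0,0,255],[1.4,-2.9,0,0,255],[1.4,-2.9,0,0,255],[1.4,-2.9,0,0,255]]}}

```text
t: 1.82
tcp_pos: [0.5629, -0.0512, 0.2068]
tool_rot: [0.522, 0.853, -0.001, -0.003]
force: [0.2, -0.5, -0.1]
finger_gap: -0.0
```

Request:
{"op": "jog_arm", "data": {"motion": [[0.4,0.3,-3,0,255],[0,0,-3,0,255],[0,0,-3,0,255],[0,0,-2.5,0,255],[0,0,-0.5,0,255],[0,0,0,0,255]]}}

```text
t: 2.32
tcp_pos: [0.5742, -0.0594, 0.0839]
tool_rot: [0.527, 0.85, -0.0, 0.003]
force: [-0.1, -0.6, 0.4]
finger_gap: 0.002
```

```bash
python3 - <<'E'
from station import *
from h import *
s=sense();print(s["tcp_pos"],s["q"],s["force"])
d=snapshot("top");cv2.imwrite("pics/t1.png",cv2.resize(d["img"][150:350,150:430],None,fx=2.8,fy=2.8)[:,:,::-1])
E
```

```text
[ 0.57419546 -0.05941658  0.08392185] [-0.29556483  0.63031712  1.66429404 -0.0024651   0.84041682 -0.75439452] [-0.09821315 -0.63571746  0.35005438]
```

View pics/t1.png

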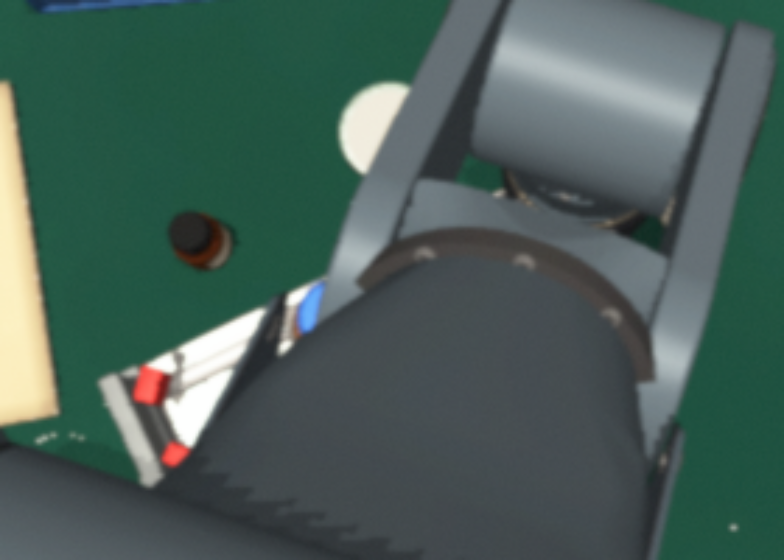

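Request:
{"op": "jog_arm", "data": {"motion": [[-0.46,0.89,0,0,255],[-0.46,0.89,0,0,255],[-0.46,0.89,0,0,255],[-0.46,0.89,0,0,255],[-0.46,0.89,0,0,255],[-0.46,0.89,0,0,255],[-0.46,0.89,0,0,255],[-0.46,0.89,0,0,255],[-0.46,0.89,0,0,255]]}}

```text
t: 3.12
tcp_pos: [0.5332, 0.0286, 0.0927]
tool_rot: [0.526, 0.85, 0.002, 0.011]
force: [-0.1, -0.2, 0.6]
finger_gap: 0.004
```

```bash
python3 - <<'E'
from station import *
from h import *
s=sense();print(s["tcp_pos"],s["force"])
d=snapshot("scene");cv2.imwrite("pics/s1.png",cv2.resize(d["img"][150:390,180:440],None,fx=2.4,fy=2.4)[:,:,::-1])
E
```

```text
[0.53324112 0.02859696 0.0926631 ] [-0.10094328 -0.21680198  0.60708147]
```

View pics/s1.png

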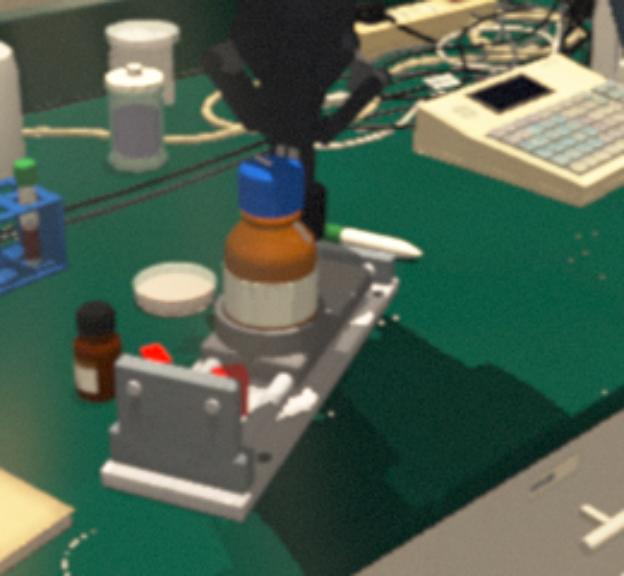

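```bash
python3 - <<'E'
from station import *
from h import *
s=sense();t=s["tcp_pos"];print(t)
d=snapshot("scene");print("tcp px",proj(d,t),"knob0 top",proj(d,[.5448,-.0037,.11]),"cap0 top",proj(d,[.5106,.0628,.154]))
cv2.imwrite("pics/s2.png",cv2.resize(d["img"][170:300,230:380],None,fx=4.5,fy=4.5,interpolation=cv2.INTER_CUBIC)[:,:,::-1])
d=snapshot("wrist");print("tcp px",proj(d,t),"knob0 top",proj(d,[.5448,-.0037,.11]),"cap0 top",proj(d,[.5106,.0628,.154]));cv2.imwrite("pics/w2.png",d["img"][:,:,::-1])
E
```

```text
[0.53129286 0.0303276  0.09245052]
tcp px [301.00884198 245.27486568] knob0 top [311.42429878 227.45905232] cap0 top [293.86752612 218.65468447]
tcp px [325.72031722 289.13860214] knob0 top [318.88517096 384.88147666] cap0 top [312.38247512 244.64794684]
```

View pics/s2.png

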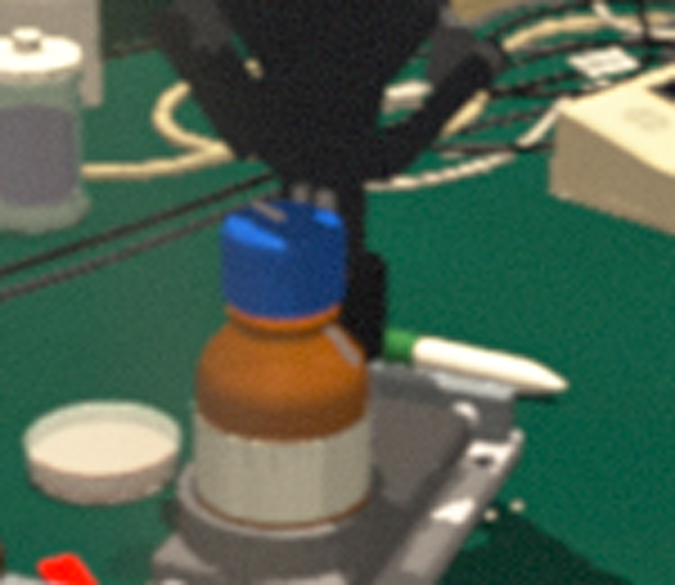

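View pics/w2.png

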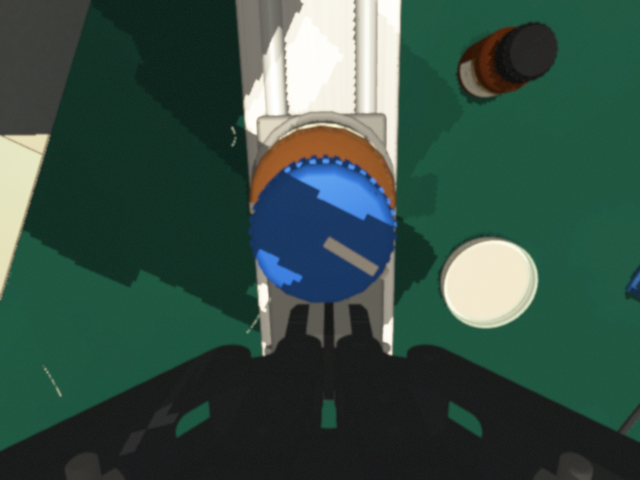

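```bash
python3 - <<'E'
from station import *
from h import *
s=sense();print(s["tcp_pos"],s["q"],s["t"],s["force"])
d=snapshot("scene");P=pts(d)
for u,v in [(311,230),(311,238),(312,245),(304,205),(300,211),(293,219),(293,232),(290,262),(320,200),(300,195)]: print(u,v,d["img"][v,u],np.round(P[v,u],4))
d=snapshot("wrist");P=pts(d);print("wrist",d["eye"])
for u,v in [(305,320),(360,320),(328,320),(328,345),(320,230),(320,140),(320,120),(305,350)]: print(u,v,d["img"][v,u],np.round(P[v,u],4))
m=(P[...,2]>.14)&(P[...,2]<.165);m[300:]=0
n,l,st,c=cv2.connectedComponentsWithStats(m.astype(np.uint8))
i=1+st[1:,4].argmax();print("cap world",st[i],np.median(P[l==i],0),P[l==i].min(0),P[l==i].max(0))
E
```

```text
[0.53320635 0.02833869 0.092443  ] [-0.15398936  0.57016016  1.77975459 -0.00543139  0.77098311 -0.61357709] 3.2667 [0.23568294 0.25152419 0.73758861]
311 230 [31 26 29] [0.5391 0.0023 0.109 ]
311 238 [19 13 20] [0.5373 0.0035 0.0955]
312 245 [23 20 23] [0.537  0.0012 0.0821]
304 205 [34 32 31] [0.5199 0.0349 0.1664]
300 211 [53 50 44] [0.5286 0.0354 0.154 ]
293 219 [ 37  58 100] [0.5104 0.0647 0.154 ]
293 232 [ 27  60 111] [0.4956 0.0769 0.1412]
290 262 [111  68  37] [0.49   0.0871 0.0972]
320 200 [36 34 39] [0.4954 0.0245 0.1793]
300 195 [30 24 34] [0.5218 0.0416 0.1837]
wrist [0.50121536 0.08946357 0.25773035]
305 320 [29 32 31] [0.5234 0.0319 0.1362]
360 320 [29 31 30] [0.5398 0.04   0.1364]
328 320 [25 25 24] [0.5284 0.0387 0.1439]
328 345 [30 29 28] [0.5297 0.0358 0.1535]
320 230 [ 26  58 102] [0.5124 0.0658 0.154 ]
320 140 [165  97  45] [0.5026 0.0854 0.11  ]
320 120 [133  96  63] [0.4995 0.0916 0.0977]
305 350 [25 28 27] [0.5222 0.037  0.1636]
cap world [  245   149   149   147 16770] [0.51147346 0.06717628 0.1535403 ] [0.49174245 0.04490888 0.1400527 ] [0.53374971 0.08605379 0.15590495]
```

The fingers went past the knob and now sit between it and the bottle. The carriage has barely moved and the measured force is about zero. I'll lift out and grip the knob instead.

Request:
{"op": "jog_arm", "data": {"motion": [[0,0,2.5,0,255],[0,0,2.5,0,255],[0.5,-1.1,0.5,0,0],[0.5,-1.0,0,0,0],[0,-0.5,0,0,0],[0,0,0,0,0],[0,0,0,0,0]]}}

```text
t: 3.95
tcp_pos: [0.5464, -0.0054, 0.1463]
tool_rot: [0.529, 0.849, 0.001, 0.01]
force: [0.2, -0.3, -0.2]
finger_gap: 0.71
```

```bash
python3 - <<'E'
from station import *
from h import *
s=sense();t=s["tcp_pos"];print(t,s["tool_rot"],s["q"])
d=snapshot("wrist");P=pts(d);cv2.imwrite("pics/w3.png",d["img"][:,:,::-1]);print(proj(d,t),proj(d,[.5448,-.0037,.11]))
np.savez("w3.npz",**d)
E
```

```text
[ 0.54639451 -0.00538332  0.14626058] [0.5288048  0.84868252 0.00143474 0.01006985] [-0.21195168  0.49840406  1.70685621 -0.00518764  0.91641613 -0.66518349]
[326.35648815 291.83658   ] [324.41787354 261.01487753]
```

View pics/w3.png

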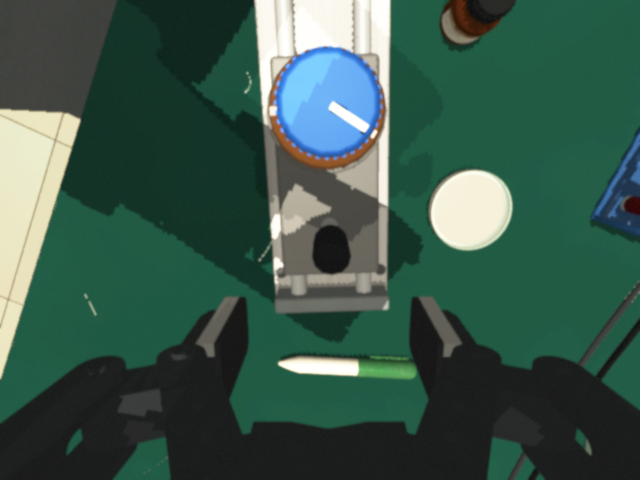

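```bash
python3 - <<'E'
from h import *
d=dict(np.load("w3.npz"));P=pts(d);print(d["eye"],R.from_quat(d["attitude"]).as_matrix()[:,2])
for u,v in [(331,230),(331,236),(331,242),(331,250),(331,260),(331,268),(328,107)]: print(u,v,np.round(P[v,u],4))
m=(P[...,2]>.1)&(P[...,2]<.12);m[290:]=0;m[:200]=0
print("knob top",m.sum(),np.median(P[m],0),P[m].min(0),P[m].max(0))
m=(P[...,2]>.15)&(P[...,2]<.158);m[290:]=0;w=P[m];print("cap",(w.min(0)+w.max(0))/2, cv2.minEnclosingCircle(w[:,:2].astype(np.float32)))
# plate direction from left/right edges in this view: rods
E
```

```text
[0.51438934 0.05676997 0.31152411] [ 0.13464295 -0.24419897 -0.96033231]
331 230 [0.5431 0.0086 0.0898]
331 236 [0.5431 0.0081 0.1014]
331 242 [0.5434 0.007  0.1092]
331 250 [0.5452 0.0034 0.1104]
331 260 [0.5144 0.0568 0.3115]
331 268 [ 0.5498 -0.0059  0.1092]
328 107 [0.513  0.0642 0.1542]
knob top 1194 [0.54652571 0.00069462 0.10962219] [ 0.53703917 -0.0109815   0.10019604] [0.55790199 0.00981758 0.11195347]
cap [0.51300006 0.06525949 0.15321472] ((0.5128873586654663, 0.06574641913175583), 0.020825423300266266)
```

Request:
{"op": "jog_arm", "data": {"motion": [[0.1,0.3,-1,0,0],[0,0,-2,0,0],[0,0,-2,0,0],[0,0,-1.2,0,0],[0,0,0,0,0],[0,0,0,0,255],[0,0,0,0,255],[0,0,0,0,255],[0,0,0,0,255],[0,0,0,0,255]], "squeeze": 40}}

```text
t: 4.83
tcp_pos: [0.5437, 0.0012, 0.0764]
tool_rot: [0.528, 0.849, 0.0, 0.006]
force: [-0.1, -0.5, -0.1]
finger_gap: 0.299
```

Request:
{"op": "jog_arm", "data": {"motion": [[0,0,0.2,0,255],[0,0,0.2,0,255],[0,0,0,0,255],[0,0,0,0,255]]}}

```text
t: 5.17
tcp_pos: [0.545, 0.0025, 0.0773]
tool_rot: [0.529, 0.849, 0.002, 0.006]
force: [0.1, 0.1, -1.6]
finger_gap: 0.213
```

```bash
python3 - <<'E'
from station import *
from h import *
s=sense();t=s["tcp_pos"];print(t,s["tool_rot"],s["force"],s["finger_gap"])
d=snapshot("wrist");cv2.imwrite("pics/w4.png",d["img"][:,:,::-1])
E
```

```text
[0.54495282 0.00253227 0.07727914] [0.52882505 0.84870498 0.00202176 0.00631152] [ 0.12789516  0.06686395 -1.59874602] 0.21309656428597606
```

View pics/w4.png

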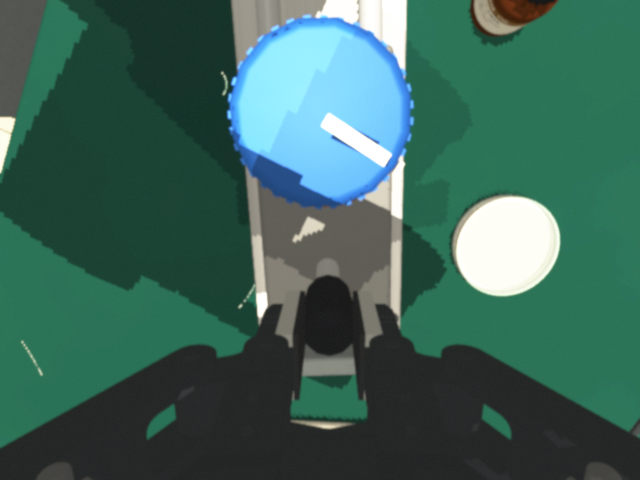

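The wrist view shows the knob gripped between the pads at (328,315). I'll slide it now.

Request:
{"op": "jog_arm", "data": {"motion": [[-0.46,0.89,0.1,0,255],[-0.46,0.89,0,0,255],[-0.46,0.89,0,0,255],[-0.46,0.89,0,0,255],[-0.46,0.89,0,0,255],[-0.46,0.89,0,0,255]]}}

```text
t: 5.72
tcp_pos: [0.5163, 0.0568, 0.0773]
tool_rot: [0.529, 0.848, 0.001, 0.008]
force: [1.2, -2.1, -9.8]
finger_gap: 0.213
```

```bash
python3 - <<'E'
from station import *
from h import *
s=sense();t=s["tcp_pos"];print(t,s["tool_rot"],s["force"],s["finger_gap"],s["q"])
d=snapshot("scene");cv2.imwrite("pics/s5.png",cv2.resize(d["img"][150:390,180:440],None,fx=2.4,fy=2.4)[:,:,::-1])
E
```

```text
[0.51629593 0.05675246 0.07733723] [0.52946927 0.84828888 0.00122381 0.00817122] [ 1.18849767 -2.09186586 -9.82348611] 0.21329595406247567 [-0.1027359   0.58434876  1.82141032 -0.00756271  0.72009333 -0.55189399]
```

View pics/s5.png

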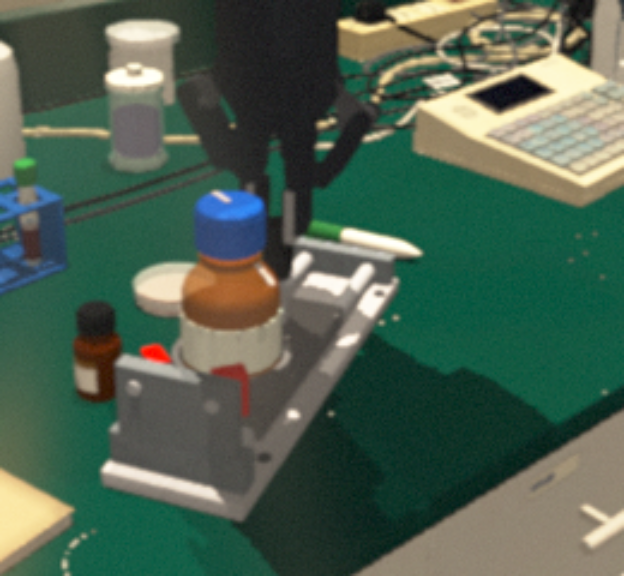

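The carriage is moving with the gripped knob. I'll continue in smaller steps until the force rises.

Request:
{"op": "jog_arm", "data": {"motion": [[-0.37,0.71,0,0,255],[-0.37,0.71,0,0,255],[-0.23,0.45,0,0,255],[-0.23,0.45,0,0,255]]}}

```text
t: 6.1
tcp_pos: [0.5044, 0.0799, 0.0775]
tool_rot: [0.525, 0.851, -0.001, 0.012]
force: [7.6, -38.8, -19.4]
finger_gap: 0.212
```

Request:
{"op": "jog_arm", "data": {"motion": [[0,0,0,0,255],[-0.05,0.1,0,0,255],[0,0,0,0,255]]}}

```text
t: 6.35
tcp_pos: [0.5044, 0.0791, 0.0773]
tool_rot: [0.525, 0.851, -0.003, 0.014]
force: [1.8, -1.5, -10.7]
finger_gap: 0.211
```

```bash
python3 - <<'E'
from station import *
from h import *
s=sense();t=s["tcp_pos"];print(t,s["tool_rot"],s["force"],s["finger_gap"],s["q"])
d=snapshot("scene");cv2.imwrite("pics/s6.png",cv2.resize(d["img"][190:370,210:360],None,fx=3.3,fy=3.3,interpolation=cv2.INTER_CUBIC)[:,:,::-1])
d=snapshot("wrist");cv2.imwrite("pics/w6.png",d["img"][:,:,::-1])
E
```

```text
[0.50443068 0.07912066 0.07731278] [ 0.52475756  0.85113196 -0.00278609  0.01400491] [  1.76741516  -1.5271998  -10.68230343] 0.21142863012182483 [-0.05178796  0.57593978  1.84590874 -0.02852674  0.69804474 -0.49594198]
```

View pics/s6.png

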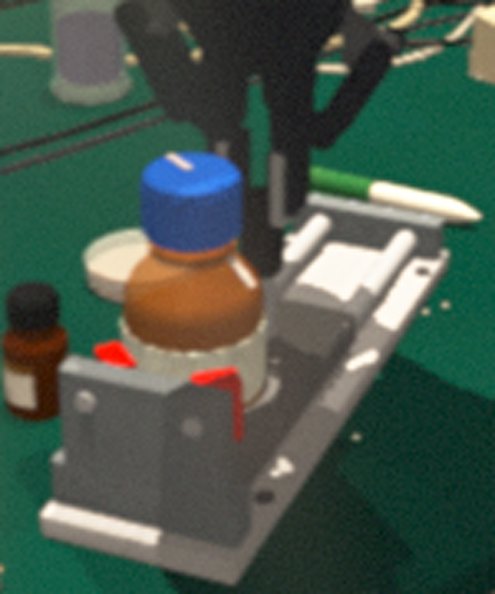

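View pics/w6.png

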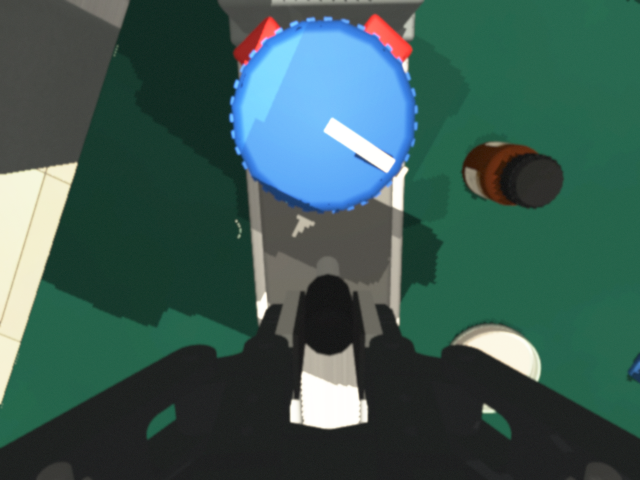

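It looks home against the red pads. I'll press once more to confirm the hard stop.

Request:
{"op": "jog_arm", "data": {"motion": [[-0.1,0.2,0,0,255],[-0.15,0.3,0,0,255],[-0.15,0.3,0,0,255],[0,0,0,0,255]]}}

```text
t: 6.78
tcp_pos: [0.5046, 0.0785, 0.0772]
tool_rot: [0.522, 0.853, -0.007, 0.021]
force: [1.4, 3.8, -7.5]
finger_gap: 0.212
```

Request:
{"op": "jog_arm", "data": {"motion": [[0,0,0,0,0],[0,0,0,0,0],[0,0,0,0,0],[0,0,0,0,0],[0,0,3,0,0],[0,0,3,0,0],[0,0,3,0,0],[0,0,2,0,0],[0,0,0,0,0]]}}

```text
t: 7.53
tcp_pos: [0.5021, 0.0833, 0.1953]
tool_rot: [0.521, 0.853, -0.006, 0.019]
force: [1.0, 0.1, -0.1]
finger_gap: 0.999
```

```bash
cat > capfind.py <<'E'
from station import *
from h import *
def go(name):
    s=sense();print(s["t"],s["tcp_pos"],s["tool_rot"],"q6",s["q"][5],s["force"],s["finger_gap"])
    d=snapshot("wrist");P=pts(d);cv2.imwrite(f"pics/{name}.png",d["img"][:,:,::-1]);np.savez(name+".npz",**d)
    hsv=cv2.cvtColor(d["img"],cv2.COLOR_RGB2HSV);H=hsv[...,0]
    m=(P[...,2]>.148)&(P[...,2]<.159)&(np.hypot(P[...,0]-.47,P[...,1]-.145)<.035)
    w=P[m];print("cap circle",cv2.minEnclosingCircle(w[:,:2].astype(np.float32)),"z",np.median(w[:,2]))
    wl=m&(hsv[...,1]<80)&(hsv[...,2]>150);a=P[wl];
    if len(a)>10:
        vx,vy,x,y=cv2.fitLine(a[:,:2].astype(np.float32),cv2.DIST_L2,0,.01,.01).ravel()
        print("line",len(a),a[:,:2].mean(0),"ang",np.degrees(np.arctan2(vy,vx)))
E
python3 -c "import capfind;capfind.go('w7')"
```

```text
7.5333 [0.50205989 0.08332811 0.19525343] [ 0.520993    0.85333351 -0.00555075  0.01890509] q6 -0.4934349232770384 [ 0.99996579  0.05633485 -0.12849502] 0.9994919147460286
cap circle ((0.4717673659324646, 0.1427905261516571), 0.020907439291477203) z 0.15354404061143825
line 325 [0.47955585 0.14243967] ang -4.5307875
```

View pics/w7.png

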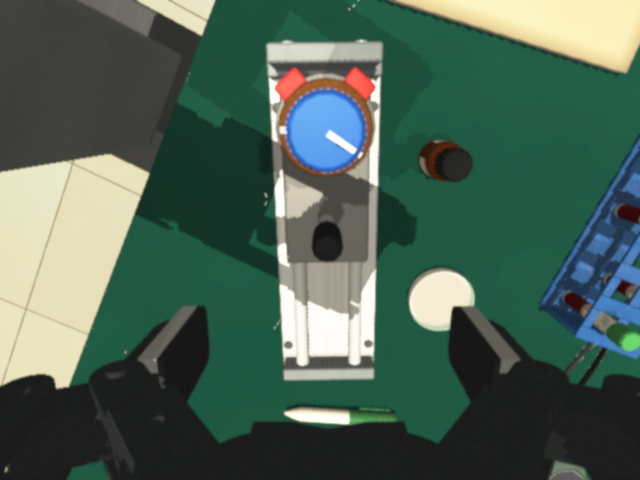

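Request:
{"op": "jog_arm", "data": {"motion": [[-0.5,1,0,7,0],[-0.5,1,0,7,0],[-0.5,1,0,7,0],[-0.5,1,0,7,0],[-0.5,1,0,7,0],[-0.3,0.6,0,7,0],[0,0,0,7,0],[0,0,0,7,0],[0,0,0,0,0],[0,0,0,0,0]]}}

```text
t: 8.42
tcp_pos: [0.4619, 0.144, 0.1852]
tool_rot: [0.047, 0.999, 0.002, 0.01]
force: [0.1, -0.1, 0.4]
finger_gap: 1.0
```

```bash
python3 -c "import capfind;capfind.go('w8')"
```

```text
8.4167 [0.46191397 0.14403507 0.18519747] [0.04669053 0.99885973 0.00242297 0.00966225] q6 -1.4101981685407134 [ 0.11481326 -0.09556253  0.44547676] 0.9999853171463424
cap circle ((0.47188109159469604, 0.14294272661209106), 0.021205943077802658) z 0.15358907477979958
```

View pics/w8.png

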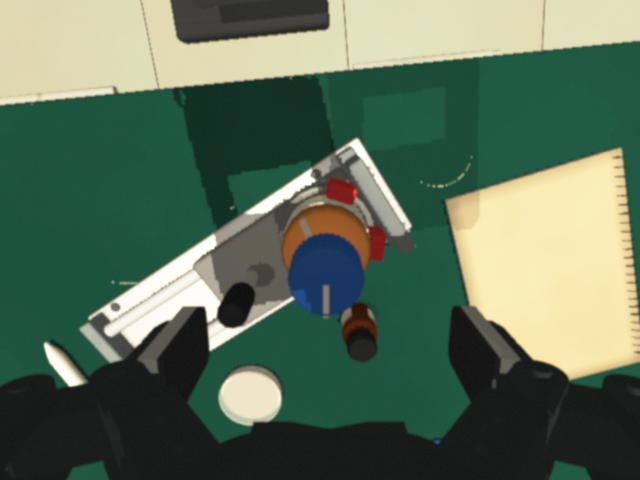

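Request:
{"op": "jog_arm", "data": {"motion": [[0.5,-0.05,0,0,0],[0.5,0,0,0,0],[0,0,-2,0,0],[0,0,-2,0,0],[0,0,-1.5,0,0],[0,0,0,0,0],[0,0,0,0,0]]}}

```text
t: 9.05
tcp_pos: [0.4778, 0.143, 0.1287]
tool_rot: [0.052, 0.999, 0.003, 0.013]
force: [-0.7, -0.2, -0.1]
finger_gap: 1.001
```

```bash
python3 -c "import capfind;capfind.go('w9')"
```

```text
9.05 [0.47777126 0.14299374 0.12868443] [0.05213025 0.99855567 0.00274345 0.01270739] q6 -1.4041408408545042 [-0.72918013 -0.21203722 -0.07570024] 1.0011902234678856
cap circle ((0.47180798649787903, 0.14306534826755524), 0.02125164307653904) z 0.15356289398976258
```

View pics/w9.png

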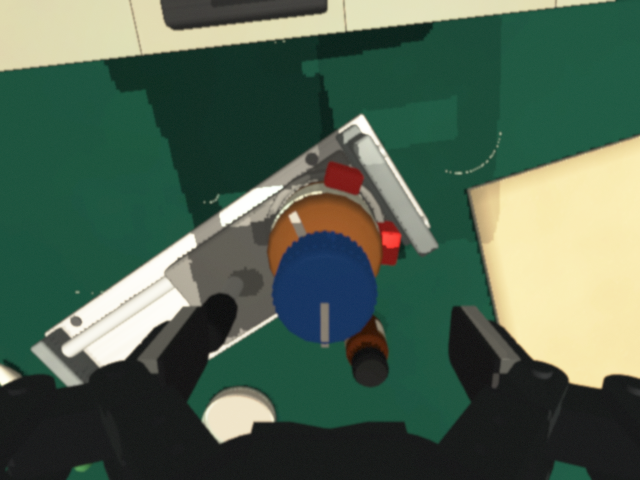

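Request:
{"op": "jog_arm", "data": {"motion": [[-0.4,0,-0.5,0,0],[-0.1,0,-0.1,0,0],[0,0,0,0,0]]}}

```text
t: 9.35
tcp_pos: [0.4743, 0.143, 0.1243]
tool_rot: [0.053, 0.998, 0.003, 0.015]
force: [-0.4, -0.6, -0.1]
finger_gap: 1.0
```

Request:
{"op": "jog_arm", "data": {"motion": [[-0.2,0,-0.2,0,0],[0,0,0,0,0],[0,0,0,0,255],[0,0,0,0,255],[0,0,0,0,255],[0,0,0,0,255],[0,0,0,0,255]], "squeeze": 40}}

```text
t: 9.93
tcp_pos: [0.4727, 0.1421, 0.1246]
tool_rot: [0.052, 0.999, 0.002, 0.017]
force: [-1.5, -2.5, 5.0]
finger_gap: 0.429
```

```bash
python3 -c "import capfind;capfind.go('w10')"
```

```text
9.9333 [0.47273389 0.14211591 0.12463567] [0.05178242 0.99851825 0.00198912 0.01661118] q6 -1.4020650106391954 [-1.50615755 -2.54452511  5.00755492] 0.4292300637128774
cap circle ((0.4656219184398651, 0.14383581280708313), 0.0312829427421093) z 0.153496418906108
```

View pics/w10.png

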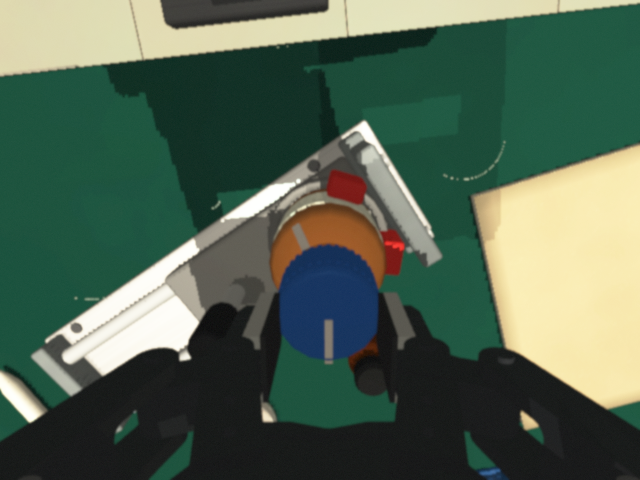

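Request:
{"op": "jog_arm", "data": {"motion": [[0,0,0,-6,255],[0,0,0,-6,255],[0,0,0,-6,255],[0,0,-0.01,-6,255],[0,0,0,-6,255],[0,0,-0.01,-6,255],[0,0,0,-6,255],[0,0,-0.01,-6,255]]}}

```text
t: 10.65
tcp_pos: [0.472, 0.1406, 0.1243]
tool_rot: [0.469, 0.883, -0.007, 0.015]
force: [-0.0, -0.8, 0.4]
finger_gap: 0.424
```

```bash
python3 -c "import capfind;capfind.go('w11')"
```

```text
10.65 [0.47198668 0.14064717 0.12432824] [ 0.46947562  0.88278451 -0.00666075  0.015485  ] q6 -0.4851980733547343 [-0.00758993 -0.84030431  0.44776652] 0.4235081854076536
cap circle ((0.46797019243240356, 0.1480502337217331), 0.030759872868657112) z 0.15303829971492283
line 18 [0.48545832 0.13633984] ang 21.71659
```

View pics/w11.png

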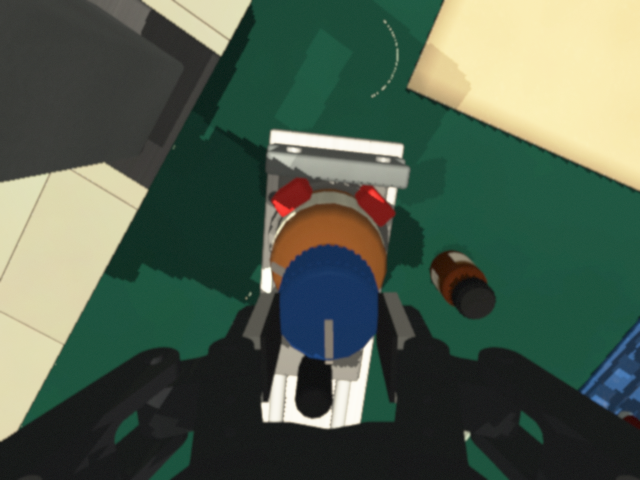

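The cap turns with the jaws; the white line stays at (328,340) in the tool view. I'll continue, with a slight bias towards the stop.

Request:
{"op": "jog_arm", "data": {"motion": [[-0.02,0.05,0,-6,255],[-0.02,0.05,-0.01,-6,255],[-0.02,0.05,0,-6,255],[-0.02,0.05,-0.01,-6,255],[-0.02,0.05,0,-6,255],[-0.02,0.05,-0.01,-6,255],[-0.02,0.05,0,-6,255],[-0.02,0.05,-0.01,-6,255],[-0.02,0.05,0,-6,255],[-0.02,0.05,0,-6,255]]}}

```text
t: 11.53
tcp_pos: [0.4699, 0.1402, 0.1237]
tool_rot: [0.853, 0.521, -0.019, 0.012]
force: [0.1, -1.1, -1.2]
finger_gap: 0.423
```

Request:
{"op": "jog_arm", "data": {"motion": [[0.05,0.06,0,-6,255],[0.05,0.06,0,-6,255],[0.05,0.06,0,-6,255],[0,0.03,0,-5,255],[0,0,0,-4,255]]}}

```text
t: 11.95
tcp_pos: [0.469, 0.1406, 0.1234]
tool_rot: [0.953, 0.303, -0.024, 0.007]
force: [-0.8, 1.6, -0.3]
finger_gap: 0.428
```

```bash
python3 -c "
import capfind;capfind.go('w12')
s=capfind.sense();print(s['ft_torque'],s['q'],s['tau'])"
```

```text
11.95 [0.46899997 0.14062158 0.12341304] [ 0.95280047  0.30252745 -0.02441611  0.00722962] q6 1.0567929139272154 [-0.80196488  1.58997193 -0.25611775] 0.4282504208539996
cap circle ((0.4766176640987396, 0.1465156078338623), 0.03127013146877289) z 0.1520613672791147
[-0.03249286 -0.03395096 -0.03784301] [ 0.07930639  0.49604051  1.81270425 -0.0323749   0.87749234  1.05862992] [ -0.28540788 -36.70925975 -12.00224251  -0.15273512   0.05519248
   0.18658439]
```

View pics/w12.png

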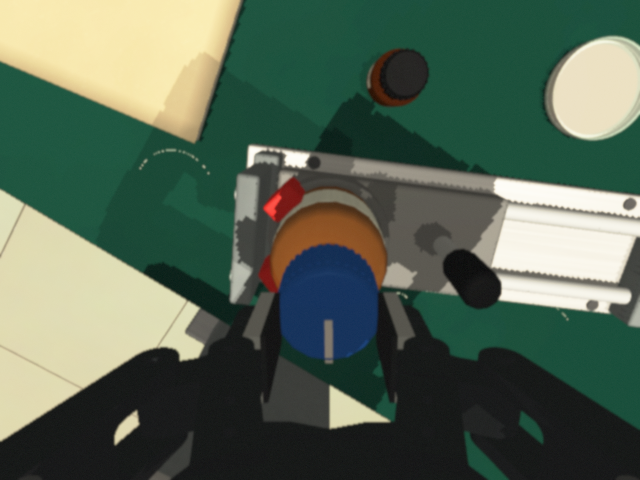

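Request:
{"op": "jog_arm", "data": {"motion": [[0.03,0.03,0,-4,255],[0.03,0.03,0,-4,255],[0.03,0.03,0,-4,255]]}}

```text
t: 12.25
tcp_pos: [0.4688, 0.141, 0.1233]
tool_rot: [0.979, 0.203, -0.026, 0.005]
force: [-1.8, 1.3, 0.8]
finger_gap: 0.425
```

```bash
python3 -c "
import capfind
s=capfind.sense();print(s['tcp_pos'],s['tool_rot'],s['ft_torque'],s['tau'][5],s['q'][5],s['finger_gap'])"
```

```text
[0.46875323 0.1410125  0.12328441] [ 0.97875601  0.20326636 -0.02635501  0.00498748] [0.02480413 0.06940274 0.94047463] 0.465634111315012 1.2500484092631066 0.4249166071390657
```

Torque has jumped to 0.94 N·m, so the cap has bottomed. I'll press a little more to dwell, then look.

Request:
{"op": "jog_arm", "data": {"motion": [[0,0,0,-4,255],[0,0,0,-4,255],[0,0,0,-2,255],[0,0,0,-2,255]]}}

```text
t: 12.58
tcp_pos: [0.4684, 0.1413, 0.1234]
tool_rot: [0.994, 0.106, -0.027, 0.003]
force: [0.9, 1.5, 0.3]
finger_gap: 0.428
```

```bash
python3 -c "
import capfind;capfind.go('w13')
s=capfind.sense();print(s['ft_torque'])
from h import *
d=capfind.snapshot('scene');cv2.imwrite('pics/s13.png',cv2.resize(d['img'][190:370,210:360],None,fx=3.3,fy=3.3,interpolation=cv2.INTER_CUBIC)[:,:,::-1])"
```

```text
12.5833 [0.468411   0.14133448 0.12336599] [ 0.9940225   0.10578854 -0.02685929  0.00257581] q6 1.4337188759808837 [0.87868983 1.49331854 0.25883416] 0.42761051554898283
cap circle ((0.4772952198982239, 0.14408591389656067), 0.03165498375892639) z 0.1519274424671634
[0.12637721 0.02539441 0.82107446]
```

View pics/w13.png

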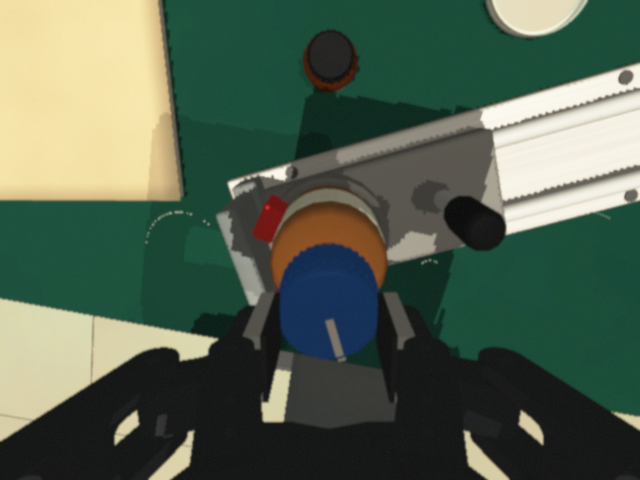

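View pics/s13.png

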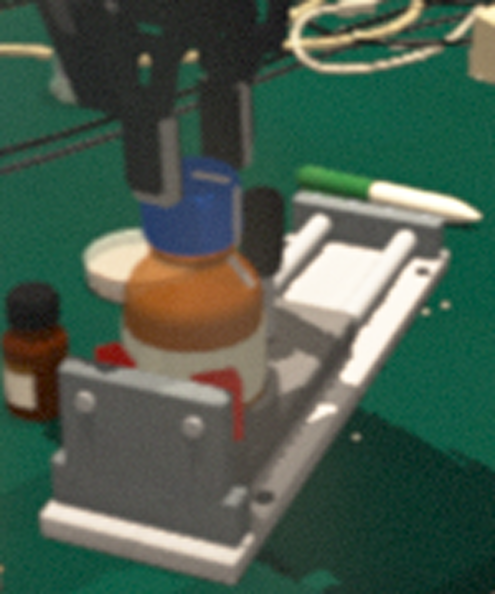

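```bash
cat > ang.py <<'E'
from h import *
def ang(n,z):
    d=dict(np.load(n+".npz"));hsv=cv2.cvtColor(d["img"],cv2.COLOR_RGB2HSV)
    m=((hsv[...,1]<90)&(hsv[...,2]>85)).astype(np.uint8);r=np.zeros_like(m);r[305:372,300:358]=m[305:372,300:358]
    k,l,st,c=cv2.connectedComponentsWithStats(r);i=1+st[1:,4].argmax();v,u=np.nonzero(l==i)
    w=np.array([cast(d,a,b,z)[:2] for a,b in zip(u,v)])
    vx,vy,x,y=cv2.fitLine(w.astype(np.float32),cv2.DIST_L2,0,.01,.01).ravel()
    print(n,st[i],"centroid",w.mean(0),"line ang",np.degrees(np.arctan2(vy,vx)),"mod180")
E
python3 -c "
from ang import *
ang('w10',.1535);ang('w11',.153);ang('w12',.152);ang('w13',.152)"
```

```text
w10 [324 319  10  46 409] centroid [0.48170003 0.14187095] line ang -5.6839757 mod180
w11 [324 319  34  53 818] centroid [0.48240878 0.13240468] line ang -30.970808 mod180
w12 [324 320   9  43 379] centroid [0.46315547 0.13732118] line ang 35.440277 mod180
w13 [325 318  21  44 406] centroid [0.46257693 0.13858226] line ang 27.411379 mod180
```

The line now points at 207.4°, which is station -x, so the cap is at 0. It slipped in the jaws against the stop, as expected. I'll back it off 90°.

Request:
{"op": "jog_arm", "data": {"motion": [[0,0.03,0,6,255],[0,0.03,0,6,255],[0,0.03,0.01,6,255],[0,0.03,0,6,255],[0,0.03,0,6,255],[0,0.03,0.01,6,255],[0,0.03,0,6,255],[0,0.03,0.01,6,255],[0,0.03,0,6,255],[0,0.03,0,6,255]]}}

```text
t: 13.52
tcp_pos: [0.4703, 0.1397, 0.1241]
tool_rot: [0.787, 0.617, -0.021, 0.019]
force: [0.2, -1.7, 0.2]
finger_gap: 0.428
```

Request:
{"op": "jog_arm", "data": {"motion": [[-0.05,0.1,0,6,255],[-0.05,0.1,0,6,255],[-0.05,0.1,0,6,255],[-0.05,0.1,0,4,255],[0,0,0,0,255]]}}

```text
t: 13.93
tcp_pos: [0.4714, 0.1394, 0.1244]
tool_rot: [0.642, 0.766, -0.017, 0.027]
force: [-1.5, 0.6, 0.3]
finger_gap: 0.426
```

```bash
python3 -c "
import capfind;capfind.go('w14')
from ang import *
ang('w14',.153)
d=capfind.snapshot('scene');cv2.imwrite('pics/s14.png',cv2.resize(d['img'][190:370,210:360],None,fx=3.3,fy=3.3,interpolation=cv2.INTER_CUBIC)[:,:,::-1])"
```

```text
13.9333 [0.47139746 0.13938708 0.12440232] [ 0.6418232   0.76616214 -0.01747422  0.02744454] q6 -0.01300973030081952 [-1.49737834  0.64969254  0.33888722] 0.42622484505486574
cap circle ((0.46976104378700256, 0.1489558219909668), 0.031178418546915054) z 0.15290432424444517
line 129 [0.47694527 0.12835804] ang 51.201424
w14 [314 319  37  53 883] centroid [0.47574625 0.12797465] line ang -77.44913 mod180
```

View pics/w14.png

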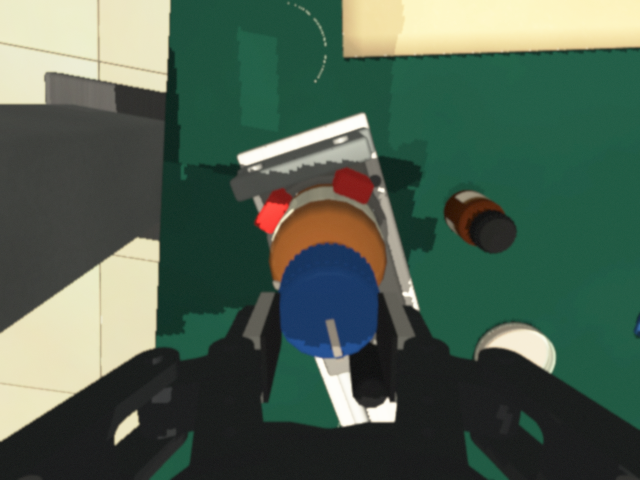

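View pics/s14.png

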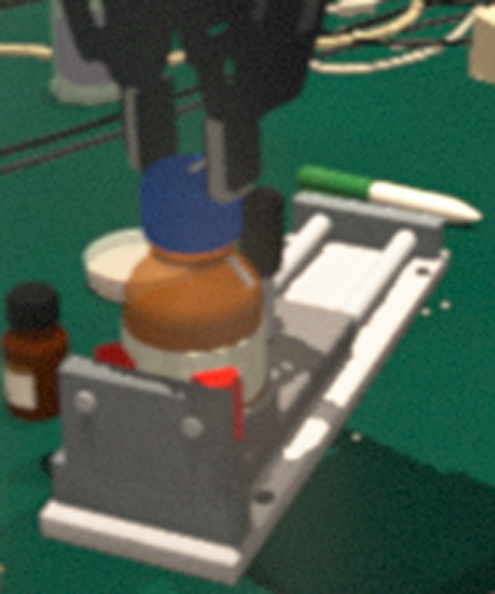

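The line looks right. I'll nudge towards the stop to check the carriage is home, then measure again.

Request:
{"op": "jog_arm", "data": {"motion": [[-0.1,0.2,0,1,255],[-0.1,0.2,0,1,255],[-0.1,0.2,0,0,255]]}}

```text
t: 14.28
tcp_pos: [0.4715, 0.1397, 0.1246]
tool_rot: [0.627, 0.778, -0.02, 0.033]
force: [2.7, -9.6, -2.6]
finger_gap: 0.422
```

```bash
python3 -c "
import capfind;capfind.go('w15')
from ang import *
d=dict(np.load('w15.npz'));cv2.imwrite('pics/w15c.png',cv2.resize(d['img'][230:380,250:410],None,fx=3.7,fy=3.7,interpolation=cv2.INTER_CUBIC)[:,:,::-1])
P=pts(d);hsv=cv2.cvtColor(d['img'],cv2.COLOR_RGB2HSV)
m=(hsv[...,0]>95)&(hsv[...,0]<125)&(hsv[...,1]>150)&(P[...,2]>.1505)&(P[...,2]<.156)
w=P[m&(np.hypot(P[...,0]-.47,P[...,1]-.145)<.04)];print(cv2.minEnclosingCircle(w[:,:2].astype(np.float32)))
d=capfind.snapshot('scene');np.savez('s15.npz',**d);hsv=cv2.cvtColor(d['img'],cv2.COLOR_RGB2HSV)
a=cv2.imread('pics/s6.png');b=cv2.resize(d['img'][190:370,210:360],None,fx=3.3,fy=3.3,interpolation=cv2.INTER_CUBIC)[:,:,::-1]
t=a[230:400,115:275];
for nm,(im) in dict(s6=a,s13=cv2.imread('pics/s13.png'),s15=b).items():
  r=cv2.matchTemplate(np.ascontiguousarray(im),t,cv2.TM_CCOEFF_NORMED);print(nm,cv2.minMaxLoc(r)[1::2])
"
```

```text
14.2833 [0.47145367 0.13972733 0.12459143] [ 0.62722218  0.77787989 -0.0201926   0.03297682] q6 -0.03049924189615695 [ 2.74844786 -9.56760738 -2.57830358] 0.4221339886290574
cap circle ((0.4689485430717468, 0.14938613772392273), 0.03132457658648491) z 0.15301703059870636
line 133 [0.47661687 0.12929055] ang -77.67132
((0.47137778997421265, 0.1433597058057785), 0.02010129764676094)
s6 (1.0, (115, 230))
s13 (0.850566565990448, (115, 231))
s15 (0.8939033150672913, (115, 231))
```

View pics/w15c.png

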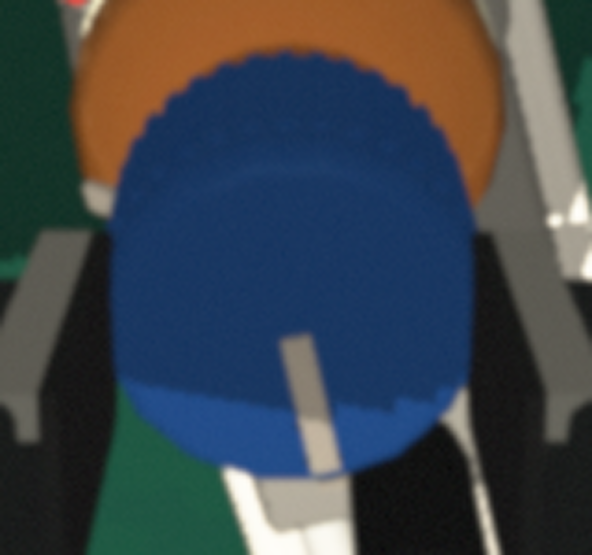

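```bash
python3 -c "
from ang import *
d=dict(np.load('w15.npz'))
for c in [.4714,.4718]:
  pass
a=cast(d,330.3,321.4,.153);b=cast(d,338.4,357.8,.153);w=(b-a)[:2];print(a,b,np.degrees(np.arctan2(w[1],w[0])))
import station
s=station.sense();print(s['force'],s['ft_torque'],s['qd'],s['finger_gap'],s['tcp_pos'])
for n,z in (('top',0),):
  d=station.snapshot(n);cv2.imwrite('pics/t15.png',d['img'][:,:,::-1])
"
```

```text
[0.47212601 0.14193189 0.153     ] [0.47864249 0.12682191 0.153     ] -66.67091389152803
[  2.41704229 -10.31961628  -2.55297412] [-1.62461395 -0.39809809 -0.07001446] [-0.00387718  0.00035267 -0.00037478  0.00376597  0.00301804 -0.00174474] 0.4246548755930039 [0.47144734 0.13974319 0.12457986]
```

View pics/t15.png

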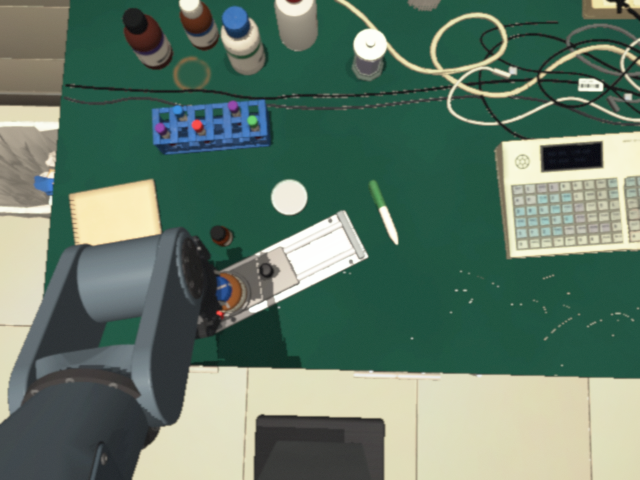

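```bash
python3 -c "
import station
print(station.sign_off())"
```

```text
the job is handed in; nothing more can be done
None
```

I slid the carriage home, screwed the cap down until it bottomed, and backed it off a quarter turn. I then handed the job in while still gripping the cap. The hand-in gave no verdict.

**Carriage:** My first attempt, pushing the knob with shut fingers, failed. The fingers got past the knob with no force showing, and I don't know how. I then gripped the knob and slid the carriage until it hit the stop at about 39 N. In the last check the cap centre was within about 1 mm of where I measured it at home. A final push towards the stop, about 10 N, did not move it.

**Cap:** It turned clockwise about 145°, until the torque jumped to about 0.9 N·m and it slipped in the jaws. The white line then pointed at station -x, which is the bottomed position. I backed it off 90.0° by the tool's rotation. The last picture put the line at about 86°, so the two differ by 4°, inside the ±15° allowed.

**At hand-in:**
- **Grip:** the cap was held at a set grip of 40 N, with the arm still. I had no direct reading of the finger force.
- **Bystanders:** the oil bottle, petri dish and marker looked unmoved in the final top view. I checked this by eye only.
- **Tool tilt:** the tool had tilted about 4° off vertical from the pushing. The moves cannot correct tilt, so I left it.

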